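# Lock a pinion in the wedge clamp

## Robot

A 7-joint arm with a two-finger parallel gripper is mounted at the origin on a cart in front of the work surface, level with it; the furniture and walls round the work are solid. World frame = base frame: x ahead of the robot, y to its left, z up, the work surface at z = 0. Lengths are in mm, angles in rad, forces in N, time in s.
With the tool pointing down it reaches from about 425 to 875 mm from the base axis. Payload 8.4 kg.
Tool frame: the origin (TCP) lies midway between the tips of the shut fingers; the grasp point (between the pads) lies 19 mm behind it; z points along the fingers, y is the line along which they close (so a half turn about z gives the same grasp; the last joint's range is limited). The gripper opens to 85 mm and grips with 20 to 120 N. Pads are 22 mm wide; open, the fingers measure 114 mm over their backs; the gripper's body (76 mm by 85 mm) begins 54 mm behind the grasp point. The pads swing forward as they close: fully open they stand 13 mm farther back than shut.
Start: joints at [1.225, 0.333, 0.04, 1.465, -0.013, 1.343, -0.059], TCP at [158.775, -630.281, 231.308] pointing down, gripper open.
Joint ranges: [-2.58, 2.58], [-0.38, 2.09], [-1.3, 1.39], [0.25, 2.4], [-1.5, 4.64], [0.08, 2.09], [-2.65, 2.65]. Speed limits (rad/s): [2.22, 2.22, 2.79, 2.79, 3.14, 3.14, 3.14].

## Interface

Orientations are given as a unit quaternion [x, y, z, w].
In Python, from plant import telemetry, optics, arm gives the robot as it stands. The module is installed in compiled form; this text tells all that it offers.
- The arm moves only by the tool jog_arm, never from a script. Its argument "moves" is one flat list of numbers, 7 for each row, row after row: the turn, a rotation vector about the world's x, y, z in units of 2 pi rad (1.0 is 2 pi rad), then the shift along the world's x, y, z in units of 25 cm (1.0 is 25 cm), then the closure, from -1 (fully open) to 1 (shut). In form: [ax, ay, az, tx, ty, tz, fingers, ax, ay, az, tx, ty, tz, fingers, ...]. A call has 1 to 10 rows; each row is the pose to reach, as a shift and turn from the pose commanded when the call began, turning the shorter way round; what a row does not reach only later rows make up. A row lasts 1/10 s, in which the tool goes at most 50 mm and 8.59 degrees, less where a joint would pass 70% of its speed; a pose out of reach is approached as far as the arm can. A call with a number of a shift or a turn outside -1 to 1 is refused whole. A call with a gripper value outside its range is refused whole. The fingers move at their own pace and stop on an object; "grip_force" is the grip in N (left out, the last holds). Time passes only in rows, so rows that repeat a pose let the fingers close. It gives the time, the measured TCP pose, the force, the opening and the grip force at its end, in the units of the state.
- telemetry.get_state(): the state, without advancing time (a new reading comes with each control period).
- optics.get_image(name): name is "scene" or "top" or "wrist"; returns (picture, depth): 384x512x3 uint8, red, green, blue; 384x512 float32, mm along the optical axis (not along the pixel's ray), 0 where there is no reading.
- optics.camera_params(name): a dict with "fx", "fy", "cx", "cy" (pixels), "dist_coeffs" ([k1, k2, p1, p2, k3] as OpenCV has them; the pictures are not rectified), "world_from_camera" (4x4, takes a point from camera to world coordinates); the wrist camera has in their place "mount" (4x4, takes a point from camera to tool coordinates, whose origin is the TCP and whose axes are the flange's). Camera axes: x right, y up, looking along -z (the intrinsics and any distortion apply to the point x, -y, -z); pixel columns grow to the right and rows downward; lengths in mm; the calibration is good to about 2 mm. A picture is of the moment at which its call begins: read the wrist's pose just before it. camera_params takes no time and is no camera call.
- arm.job_done(): hands the job in; it is judged then, once.
The state is a dict: "time": time; "joint_positions": joint angles; "joint_velocities": joint speeds; "effort": joint torques, N m; "position": TCP position; "tcp_rot": TCP orientation; "wrist_force": force on the tool from outside, world axes, zero at the start; "wrist_torque": the same for the moment, N m; "gripper_width": finger opening in mm; "grip_force": force on a finger pad.
Only numpy, scipy, OpenCV 4.12 (cv2) and the standard library are available. Lean on these libraries where they do the work, as an engineer would, in place of code of your own. Each camera call takes 0.05 s, during which the arm holds its last target. There are 200 camera calls.

## Task

Take the steel wedge out of its wooden stand, set it tip down in the slot of the blue clamp with its sloping face against the tall end block, and tap or push it down until it locks tight and the jaw grips the gear pinion. The depth differs from job to job, so go by feel: it is tight when a push of about 16 N drives it no deeper, and more than about 25 N over-squeezes the pinion. Leave the wedge upright in the slot, the pinion flat in its nest and the other things on the bench where they are.

Things in the scene. Friction and masses are not known exactly. Their poses are not given: they have to be found in the camera images.
- fixture: Blue wedge clamp, bolted to the bench. Base plate 110 x 200 x 12 mm; origin on the bench below the slot. Along +y stand: tall blue end block with sloping inner face, wedge slot, steel sliding jaw, pinion, blue anvil with a vee. The anvil is packed differently for each job (2 mm either way), so the wedge locks with its tip anywhere from 5 to 37 mm above the plate.
- slot_mouth (a point): Centre of the slot's mouth, 82 mm above the bench, 6 mm to -y of the fixture origin. Slot 70 mm deep, 29 mm wide along the fixture's x (between guide plates whose flared tops end at 90 mm); along y, from the jaw face (y = 0 to 1 mm) to the sloping face (y = -12 mm at the mouth, in by 1 mm per 6 mm down). At first the wedge drops about 30 mm in before touching both faces.
- wedge: Loose steel wedge with red top, 110 mm long, 26 mm wide along its x (parallel sides: grip here), 0.3 kg, tip down in the stand. Origin: centre of the tip's underside, z up. Upright face at y = +4 mm; sloping face to -y, taper 1:6 (8 mm thick at the tip, 24 at the top). In the slot its axes are parallel to the fixture's, upright face to the jaw. It does not spring back.
- wedge_top (a point): Centre of the wedge's flat red top (26 x 24 mm), 110 mm above its tip and 8 mm to -y of its origin: push straight down here.
- jaw: Steel jaw, 26 mm wide, top 82 mm above the bench; slides to the fixture's +y as the wedge sinks (2 N friction) and presses the pinion into the vee. Origin: on the fixture's origin when fully back, moving with the jaw. It travels 1 to 6 mm, then the push on the wedge rises steadily as it tightens; the jaw's grip is then about 0.8 to 1.4 times the push.
- pinion: Loose grey gear pinion, 56 mm diameter, 28 mm high, 0.35 kg, lying flat on the base plate between jaw and anvil. Origin: centre of its underside, 12 mm above the bench.
- stand: Wooden stand 70 x 70 mm, 48 mm high, fixed to the bench, with a fitted pocket (floor 8 mm above the bench) that holds the wedge upright; the wedge's upper 70 mm stand clear. Lifts out straight up.
- test_meter: Black hand-held meter, 116 x 66 x 30 mm, loose, not to be moved. Origin: centre of its underside.
- tape_roll: Black tape roll, 66 mm diameter, 19 mm high, loose, not to be moved. Origin: centre of its underside.
- carton: Small white carton, 51 x 60 x 22 mm, loose, not to be moved. Origin: centre of its underside.
- black_driver: Screwdriver with dark handle, 220 mm long, 25 mm thick, lying behind the clamp, loose, not to be moved. Origin: centre of its underside.
Mind the look-alikes: they are no part of the job. Leave any orange look-alike of the wedge alone. What is shaped like the pinion but red is not meant.

How it is judged (in metres and radians):
On the way:
1. the wedge's tip has been put at least 10 mm deep into the slot (x of wedge in the frame of fixture between -0.004 and 0.004 m and y of wedge in the frame of fixture between -0.014 and 0.006 m and z of wedge in the frame of fixture below 0.072 m), for 0.2 s.
At the end, for the whole second after the job is handed in: Wedge at rest in the slot, tip 20 mm or more below the mouth, upright within 5 degrees, sloping face to the end block, within 4 mm of the middle of the slot's width; jaw pressing the pinion with more than 10 N; pinion flat (6 degrees, 4 mm) and within 6 mm of the clamp's centre line (x of wedge in the frame of fixture between -0.004 and 0.004 m and y of wedge in the frame of fixture between -0.014 and 0.006 m and z of wedge in the frame of fixture below 0.06 m and angle between wedge's own z axis and vertical below 0.09 rad and contact force between jaw and pinion above 10 N and angle between pinion's own z axis and vertical below 0.1 rad and z of pinion in the frame of fixture below 0.016 m and x of pinion in the frame of fixture between -0.006 and 0.006 m and linear speed of wedge below 0.01 m/s and y of wedge_top in the frame of fixture below 0.001 m); the robot touches nothing.
It fails at once if the jaw presses on the pinion with more than 35 N (over-squeezed) (contact force between jaw and pinion above 35 N).
It fails at once if the test meter is moved more than 15 mm (distance of test_meter from where it was at the start of the episode above 0.015 m).
It fails at once if the tape roll is moved more than 15 mm (distance of tape_roll from where it was at the start of the episode above 0.015 m).
It fails at once if the carton is moved more than 15 mm (distance of carton from where it was at the start of the episode above 0.015 m).
It fails at once if the black driver is moved more than 15 mm (distance of black_driver from where it was at the start of the episode above 0.015 m).
It also fails if it takes over 54 s, if anything falls off the work surface, if the arm or the gripper's body presses on something with over 40 N, if the wrist force passes 120 N, or if a joint passes its speed limit or range.

## Working session

There is one attempt and no reset: what is moved stays moved. The work goes in short steps, Python scripts to look and compute and a tool call to move; the robot and the scene stay as the last step left them, time stands still between calls to the robot, and variables do not carry over. Pictures are saved under pics/ and viewed, at most 10 in all, crops included, and the job is handed in when it is done.

Besides the shell and the picture viewer there is one more tool, called after "Call:" as a command line: name --argument value ..., lists and objects as JSON in quotes. jog_arm: Moves the arm, as the interface text tells. Shifts and turns lie within -1 to 1; 1 stands for 25 cm of shift or 2 pi rad of turn. Its arguments: {"type":"object","properties":{"moves":{"type":"array","items":{"type":"number","minimum":-1,"maximum":1}},"grip_force":{"type":"number"}},"required":["moves"]}

```bash
mkdir -p pics; cat > h.py <<'E'
import numpy as np, cv2
from plant import telemetry, optics, arm
from scipy.spatial.transform import Rotation as R
def cam(n, st=None):
    p=optics.camera_params(n)
    K=np.array([[p['fx'],0,p['cx']],[0,p['fy'],p['cy']],[0,0,1.]])
    d=np.array(p['dist_coeffs'],float)
    if 'world_from_camera' in p: T=np.array(p['world_from_camera'])
    else:
        W=np.eye(4); W[:3,:3]=R.from_quat(st['tcp_rot']).as_matrix(); W[:3,3]=st['position']
        T=W@np.array(p['mount'])
    return K,d,T
def norm(n,uv,st=None):
    K,d,T=cam(n,st)
    q=cv2.undistortPoints(np.array(uv,float).reshape(-1,1,2),K,d).reshape(-1,2)
    return np.c_[q[:,0],-q[:,1],-np.ones(len(q))],T
def plane(n,uv,z,st=None):
    r,T=norm(n,uv,st); D=r@T[:3,:3].T; o=T[:3,3]
    return o+D*((z-o[2])/D[:,2])[:,None]
def depthpts(n,uv,depth,st=None):
    r,T=norm(n,uv,st); uv=np.array(uv,int).reshape(-1,2)
    return (r*depth[uv[:,1],uv[:,0]][:,None])@T[:3,:3].T+T[:3,3]
def project(n,P,st=None):
    K,d,T=cam(n,st); c=(np.array(P).reshape(-1,3)-T[:3,3])@T[:3,:3]
    c=c*[1,-1,-1]; return cv2.projectPoints(c.reshape(-1,1,3),np.zeros(3),np.zeros(3),K,d)[0].reshape(-1,2)
E
python3 - <<'E'
from h import *
print(telemetry.get_state())
for n in ['scene','top']:
    im,dp=optics.get_image(n); np.savez(''+n,im=im,dp=dp); K,d,T=cam(n); print(n,K[0,0],T[:3,3].round(),(dp>0).mean())
    cv2.imwrite(f'pics/{n}0.png',im[:,:,::-1])
E
```

```text
{'time': 0.0, 'joint_positions': array([ 1.22479846,  0.33389849,  0.03985438,  1.46627535, -0.01337155,
        1.34326186, -0.0584734 ]), 'joint_velocities': array([ 0.00132534, -0.00090317,  0.00046981, -0.00048486, -0.00012837,
        0.00092163,  0.0005273 ]), 'effort': array([ 3.11110625e-04, -6.58547044e+01,  1.36602134e+00, -4.05563200e+01,
        1.70215045e-02,  1.26868015e-02,  3.05681858e-06]), 'position': array([ 158.66125121, -629.88045631,  230.42700762]), 'tcp_rot': array([ 9.92393600e-01,  1.23102887e-01, -1.60470708e-04, -7.72355256e-04]), 'wrist_force': array([ 0.44132032, -0.39038738,  0.9235489 ]), 'wrist_torque': array([-0.01794499, -0.03733146,  0.00162053]), 'grip_force': 0.0, 'gripper_width': 85.04502427309129}
scene 478.3401889454075 [-298.  477.  982.] 0.9959360758463541
top 349.62523625816135 [412.   8. 942.] 0.9959615071614584
```

View pics/top0.png

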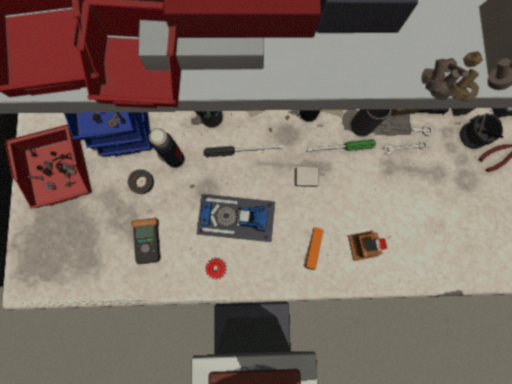

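View pics/scene0.png

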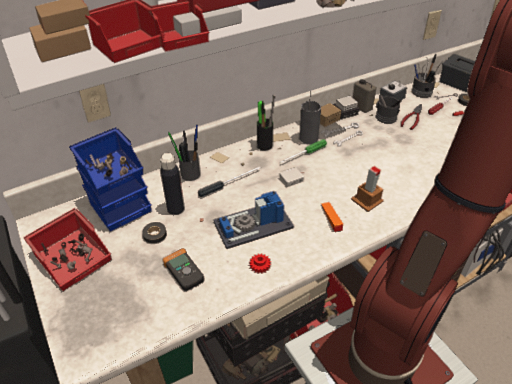

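Top view: the stand with the red-topped wedge is at (367,245) and the clamp at (236,217), with its tall end block near (258,217). The orange look-alike lies at (315,248) and the red gear look-alike is at (216,268). The steel wedge with the red top, upright in the wooden stand, fits the description. I'll confirm it in an enlarged crop.

```bash
python3 - <<'E'
from h import *
z=np.load('top.npz'); im,dp=z['im'],z['dp']
a=cv2.resize(im[190:246,190:282],None,fx=6,fy=6,interpolation=cv2.INTER_CUBIC)[:, :552]
b=cv2.resize(im[225:265,345:395],None,fx=6,fy=6,interpolation=cv2.INTER_CUBIC)
c=np.zeros((240+336,552,3),np.uint8); c[:336]=a; c[336:,:300]=b
cv2.imwrite('pics/crop1.png',c[:,:,::-1])
v,u=np.mgrid[0:384,0:512]; uv=np.c_[u.ravel(),v.ravel()]
P=depthpts('top',uv,dp).reshape(384,512,3)
hsv=cv2.cvtColor(im,cv2.COLOR_RGB2HSV)
def st(m,name):
    Q=P[m]; print(name,len(Q),Q.min(0).round(),Q.max(0).round(),Q.mean(0).round(1))
box=lambda a,b,c,d:((u>=a)&(u<b)&(v>=c)&(v<d))
red=((hsv[...,0]<6)|(hsv[...,0]>172))&(hsv[...,1]>150)
m=box(365,392,230,258)&red&(P[...,2]>100); st(m,'redtop')
m2=box(345,392,228,262)&(P[...,2]>42)&(P[...,2]<53); st(m2,'stand top')
if m2.sum()>5: print(cv2.minAreaRect(P[m2][:,:2].astype(np.float32)))
f=box(190,282,188,248)
m=f&(P[...,2]>8)&(P[...,2]<16)
print('plate',cv2.minAreaRect(P[f&(P[...,2]>8)][:,:2].astype(np.float32)))
for lo,hi in [(8,16),(35,45),(45,60),(60,78),(78,87),(87,95),(95,130)]: st(f&(P[...,2]>lo)&(P[...,2]<hi),(lo,hi)) if (f&(P[...,2]>lo)&(P[...,2]<hi)).any() else 0
E
```

```text
redtop 52 [ 412. -316.  113.] [ 433. -303.  122.] [ 422.2 -309.2  116.7]
stand top 283 [ 391. -333.   42.] [ 453. -276.   53.] [ 421.8 -299.2   46.7]
((421.93414306640625, -304.0303039550781), (56.051780700683594, 50.73715591430664), 9.653019905090332)
plate ((487.8315734863281, 42.115516662597656), (199.4642333984375, 142.6159210205078), 82.90531158447266)
(8, 16) 1692 [438. -64.   8.] [568. 145.  16.] [500.4  37.3  11.3]
(35, 45) 280 [466. -20.  35.] [542. 131.  45.] [509.6  96.   38.5]
(45, 60) 23 [465. -32.  45.] [514.  18.  59.] [486.8  -4.9  52.6]
(60, 78) 172 [466. -40.  61.] [524.  28.  78.] [494.6 -20.3  74.4]
(78, 87) 292 [468. -37.  78.] [522.  30.  87.] [498.9  -1.1  81.3]
(87, 95) 39 [475. -25.  87.] [520.  10.  93.] [496.   -8.2  88.2]
```

View pics/crop1.png

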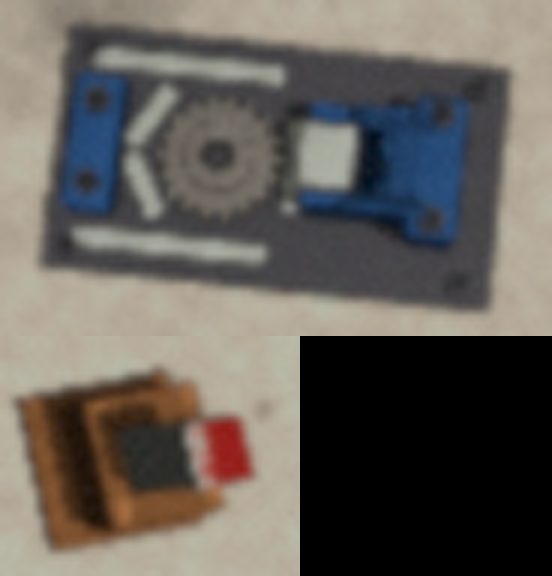

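```bash
python3 - <<'E'
from h import *
p=optics.camera_params('wrist'); print(np.array(p['mount']).round(3),p['fx'],p['cx'],p['cy'],p['dist_coeffs'])
c=np.array([[70,25],[510,70],[488,308],[42,265]])/6+190-0.5
Q=plane('top',c,12); print(Q.round(1)); print('sides',[np.linalg.norm(Q[i]-Q[i-1]).round(1) for i in range(4)])
for a,b in [(1,0),(2,3)]: print('yaw y axis',np.degrees(np.arctan2(*(Q[b]-Q[a])[[1,0]])))
print('centre',Q.mean(0))
r=np.array([[215,420],[245,418],[252,478],[212,485]])*1.;r[:,1]-=336; r=r/6+[345,225]-.5
print(plane('top',r,118).round(1))
im=np.load('scene.npz')['im'][155:215,345:395]
cv2.imwrite('pics/crop2.png',cv2.resize(im,None,fx=9,fy=9,interpolation=cv2.INTER_CUBIC)[:,:,::-1])
E
```

```text
[[ 0.00000e+00  9.57000e-01  2.89000e-01  7.28040e+01]
 [ 1.00000e+00  0.00000e+00 -2.00000e-03  5.29000e-01]
 [-2.00000e-03  2.89000e-01 -9.57000e-01 -1.42808e+02]
 [ 0.00000e+00  0.00000e+00  0.00000e+00  1.00000e+00]] 342.21428015033126 261.6326759447344 195.06717850832257 [0.03119086 0.         0.         0.         0.        ]
[[568.8 131.6  12. ]
 [544.3 -64.9  12. ]
 [438.5 -51.7  12. ]
 [462.2 143.9  12. ]]
sides [np.float64(107.4), np.float64(198.0), np.float64(106.6), np.float64(197.0)]
yaw y axis 82.88753691841471
yaw y axis 83.11081738249507
centre [503.46532125  39.72284774  12.        ]
[[ 434.5 -304.9  118. ]
 [ 435.  -316.9  118. ]
 [ 411.5 -317.8  118. ]
 [ 409.2 -301.7  118. ]]
```

View pics/crop2.png

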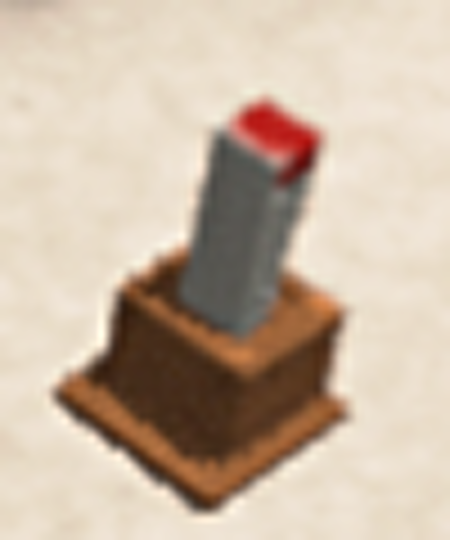

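Scene crop: the grey wedge with the red top stands in the wooden stand, confirmed. The face towards +y runs from (220,130) to (180,300) on its left edge and from (270,165) to (240,335) on its front edge. I'll compare those edges with the true vertical to tell the upright face from the sloping one.

```bash
python3 - <<'E'
from h import *
for x,y in [(432,-300),(408,-298),(408,-318)]:
    q=(project('scene',[[x,y,118],[x,y,50]])-[345,155]+.5)*9; print(x,y,q.round(0).tolist(), 'sloped +y face:',((project('scene',[[x,y-11,50]])-[345,155]+.5)*9).round().tolist(),'sloped -y:',((project('scene',[[x,y+11,50]])-[345,155]+.5)*9).round().tolist())
def q(x,y,z): return ((project('top',[[x,y,z]])-[345,225]+.5)*6+[0,336]).round().tolist()
for y in (-294,-305,-318): print(y,q(422,y,118),q(422,y,48))
E
```

```text
432 -300 [[233.0, 120.0], [200.0, 281.0]] sloped +y face: [[227.0, 269.0]] sloped -y: [[174.0, 292.0]]
408 -298 [[277.0, 166.0], [243.0, 327.0]] sloped +y face: [[270.0, 315.0]] sloped -y: [[217.0, 339.0]]
408 -318 [[327.0, 145.0], [291.0, 306.0]] sloped +y face: [[317.0, 294.0]] sloped -y: [[265.0, 317.0]]
-294 [[190.0, 453.0]] [[131.0, 456.0]]
-305 [[218.0, 452.0]] [[156.0, 456.0]]
-318 [[250.0, 451.0]] [[186.0, 455.0]]
```

The front edge matches the true vertical, so the upright face is towards +y and the slope is towards -y, close to the fixture's orientation. I'll move above the wedge.

Call:
jog_arm --moves '[0,0,0.15,0.8,1.0,0,-1,0,0,0.15,0.8,1.0,0,-1,0,0,0.15,0.8,1.0,0,-1,0,0,0.15,0.8,1.0,0,-1,0,0,0.15,0.8,1.0,0,-1,0,0,0.15,0.8,1.0,0,-1,0,0,0.15,0.8,1.0,0,-1]'

```text
time: 0.8
position: [362.0, -375.7, 231.4]
tcp_rot: [0.825, 0.565, 0.001, -0.0]
wrist_force: [-0.1, 0.1, -0.9]
gripper_width: 85.6
grip_force: 0.0
```

Call:
jog_arm --moves '[0,0,0.09,0.252,0.3,0,-1,0,0,0.09,0.252,0.3,0,-1,0,0,0.09,0.252,0.3,0,-1,0,0,0.09,0.252,0.3,0,-1,0,0,0.09,0.252,0.3,0,-1,0,0,0.09,0.252,0.3,0,-1]'

```text
time: 1.4
position: [421.3, -305.7, 231.1]
tcp_rot: [0.641, 0.767, -0.0, -0.0]
wrist_force: [0.1, -0.5, -0.2]
gripper_width: 85.3
grip_force: 0.0
```

```bash
python3 - <<'E'
from h import *
s=telemetry.get_state(); print(s['time'],s['position'],s['joint_positions'].round(2),s['wrist_force'])
M=R.from_quat(s['tcp_rot']).as_matrix(); print('tooly yaw',np.degrees(np.arctan2(M[1,1],M[0,1])))
im,dp=optics.get_image('wrist'); np.savez('w1',im=im,dp=dp,pos=s['position'],rot=s['tcp_rot'])
cv2.imwrite('pics/w1.png',im[:,:,::-1])
hsv=cv2.cvtColor(im,cv2.COLOR_RGB2HSV); red=(((hsv[...,0]<6)|(hsv[...,0]>172))&(hsv[...,1]>150)).astype(np.uint8)
n,l,stt,c=cv2.connectedComponentsWithStats(red)
for i in np.argsort(-stt[1:,4])[:3]+1: 
  print(stt[i],c[i]); cnt=max(cv2.findContours((l==i).astype(np.uint8),0,1)[0],key=cv2.contourArea); r=cv2.minAreaRect(cnt); print(r)
  print(plane('wrist',cv2.boxPoints(r),118,s).round(1).tolist(),plane('wrist',[r[0]],118,s), 'depth z',depthpts('wrist',[r[0]],dp,s))
E
```

```text
1.4 [ 421.34708961 -305.72950916  231.05286713] [ 0.89  0.09 -0.37  1.76  0.03  1.3   0.69] [ 0.12613987 -0.50169229 -0.15013629]
tooly yaw 10.259814898424962
[247 181  32  24 687] [262.31295488 193.23144105]
((262.5, 192.5), (23.0, 31.0), 90.0)
[[408.3, -301.3, 118.0], [431.8, -297.0, 118.0], [435.4, -315.3, 118.0], [411.4, -319.7, 118.0]] [[ 421.72470174 -308.23622999  118.        ]] depth z [[ 421.733871   -308.28437739  117.83404915]]
[230   7   4   3   5] [231.8   7.8]
((231.7307586669922, 7.653846263885498), (3.605551242828369, 0.8320503830909729), 33.690067291259766)
[[377.5, -185.7, 118.0], [377.7, -185.2, 118.0], [379.8, -186.0, 118.0], [379.6, -186.5, 118.0]] [[ 378.65061624 -185.86887047  118.        ]] depth z [[ 367.20951693 -166.83947944   16.82369932]]
[235  10   2   2   3] [235.66666667  10.33333333]
((235.75001525878906, 10.250000953674316), (1.4142134189605713, 0.7071067094802856), 45.0)
[[381.0, -186.8, 118.0], [381.3, -186.5, 118.0], [382.0, -186.9, 118.0], [381.7, -187.3, 118.0]] [[ 381.51245091 -186.89262632  118.        ]] depth z [[ 370.77873209 -167.50172517   12.66084836]]
```

View pics/w1.png

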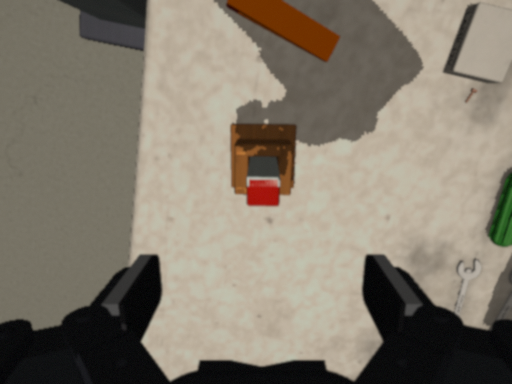

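Wrist view: the red top is at (262,193), aligned with the image axes, so the wedge's yaw is about 10.3° and the tool is centred over it to 1 mm. I'll descend and grip.

Call:
jog_arm --moves '[0,0,0,0,0,-0.2,-1,0,0,0,0,-0.0,-0.4,-1,0,0,0,0,0,-0.5,-1,0,0,0,0,0,-0.585,-1,0,0,0,0,0,-0.585,-1,0,0,0,0,0,-0.585,1,0,0,0,0,0,-0.585,1,0,0,0,0,0,-0.585,1,0,0,0,0,0,-0.585,1,0,0,0,0,0,-0.585,1]' --grip_force 60

```text
time: 2.45
position: [422.3, -305.7, 86.1]
tcp_rot: [0.639, 0.769, -0.0, 0.001]
wrist_force: [-1.3, 1.4, 5.7]
gripper_width: 25.5
grip_force: 58.9
```

Call:
jog_arm --moves '[0,0,0,0,0,0.08,1,0,0,0,0,0,0.2,1,0,0,0,0,0,0.4,1,0,0,0,0,0,0.52,1,0,0,0,0,0,0.52,1]'

```text
time: 2.95
position: [423.7, -306.4, 219.7]
tcp_rot: [0.639, 0.769, 0.0, 0.004]
wrist_force: [-0.1, -0.1, -2.9]
gripper_width: 25.3
grip_force: 60.5
```

```bash
python3 - <<'E'
from h import *
s=telemetry.get_state(); print(s['time'],s['position'],s['wrist_force'],s['gripper_width'])
# fixture: refine slot with top-view depth points in fixture frame
z=np.load('top.npz'); im,dp=z['im'],z['dp']
yaw=np.radians(83-90); C=np.array([503.5,39.7]); ex=np.array([np.cos(yaw),np.sin(yaw)]); ey=np.array([-np.sin(yaw),np.cos(yaw)])
v,u=np.mgrid[185:250,185:285]; P=depthpts('top',np.c_[u.ravel(),v.ravel()],dp)
L=np.c_[(P[:,:2]-C)@ex,(P[:,:2]-C)@ey,P[:,2]]; px=im[v.ravel(),u.ravel()].astype(int)
blue=(px[:,2]>px[:,0]+40)
def q(m,n): print(n,m.sum(),np.percentile(L[m],[2,50,98],axis=0).round(1).tolist())
q(blue&(L[:,2]>78)&(L[:,1]<0),'blue high'); q(blue&(L[:,2]<60)&(L[:,1]>50),'anvil')
jaw=~blue&(L[:,2]>76)&(L[:,2]<88)&(px.min(1)>110); q(jaw,'jaw top')
pin=~blue&(abs(L[:,2]-40)<4)&(abs(L[:,1]-30)<35)&(abs(L[:,0])<32); q(pin,'pinion')
for i in range(-90,10,6): 
  m=(abs(L[:,0])<9)&(abs(L[:,1]-i)<3); print(i,L[m][:,2].round().astype(int).tolist())
E
```

```text
2.95 [ 423.70720565 -306.36661745  219.73312521] [-0.09925082 -0.12328541 -2.88378067] 25.325144295227325
blue high 196 [[-21.3, -74.0, 78.2], [-0.5, -50.6, 82.3], [20.8, -17.3, 90.0]]
anvil 159 [[-28.1, 68.7, 31.3], [-0.8, 77.5, 37.3], [27.7, 89.3, 41.1]]
jaw top 86 [[-11.9, -32.7, 77.9], [0.2, -22.7, 80.3], [11.3, -12.4, 84.2]]
pinion 76 [[-12.8, 11.7, 36.3], [-1.1, 26.1, 38.8], [13.5, 40.0, 42.2]]
-90 [10, 12, 11, 10, 10, 11, 9, 12, 9, 11, 12, 13]
-84 [9, 12, 10, 10, 8, 13, 12, 10, 9, 8, 13, 12, 13, 10]
-78 [78, 75, 76, 77, 77, 79, 78, 75, 75, 78, 75]
-72 [77, 76, 77, 78, 77, 76, 80, 76, 78, 77, 76, 76, 76, 77, 77, 74, 76, 76, 75, 79]
-66 [75, 75, 77, 74, 76, 77, 77, 78, 76, 78, 77, 79, 76, 78, 76, 77]
-60 [77, 77, 79, 75, 78, 80, 77, 77, 81, 81, 80, 81, 79, 76, 80, 77, 77, 75]
-54 [83, 82, 82, 81, 84, 84, 83, 79, 82, 82, 85, 79, 85, 81, 81, 80]
-48 [81, 82, 83, 85, 79, 86, 83, 83, 79, 81, 84, 79, 84, 82, 79, 83, 82]
-42 [55, 72, 42, 62, 75, 46, 61, 75, 50, 62, 48, 64, 48, 64, 51, 66]
-36 [30, 14, 29, 15, 28, 78, 17, 32, 61, 17, 35, 36, 19, 35, 9, 21, 39]
-30 [80, 84, 80, 82, 80, 81, 81, 80, 82, 78, 80, 80, 80, 80, 79, 80, 82, 79]
-24 [81, 78, 81, 81, 78, 80, 80, 80, 80, 79, 81, 80, 79, 81, 84, 80, 80]
-18 [78, 78, 81, 81, 78, 81, 80, 80, 82, 81, 83, 80, 82, 82, 82, 82, 78, 82]
-12 [79, 82, 78, 81, 81, 79, 78, 82, 81, 28, 79, 25]
-6 [26, 27, 25, 23, 26, 26, 20, 26, 27, 20, 27, 24, 25, 21, 27]
0 [25, 12, 10, 26, 12, 13, 26, 27, 10, 27, 20, 11, 10, 28, 11, 26, 10]
6 [28, 25, 25, 28, 26, 26, 26, 28, 25, 27, 30, 27, 27, 27]
```

Call:
jog_arm --moves '[0,0,-0.048,0.28,0.985,0.03,1,0,0,-0.048,0.28,0.985,0.03,1,0,0,-0.048,0.28,0.985,0.03,1,0,0,-0.048,0.28,0.985,0.03,1,0,0,-0.048,0.28,0.985,0.03,1,0,0,-0.048,0.28,0.985,0.03,1,0,0,-0.048,0.28,0.985,0.03,1,0,0,-0.048,0.28,0.985,0.03,1]'

```text
time: 3.75
position: [491.1, -59.6, 221.6]
tcp_rot: [0.747, 0.664, -0.001, -0.001]
wrist_force: [-0.5, 0.0, -2.3]
gripper_width: 25.2
grip_force: 60.4
```

```bash
python3 - <<'E'
from h import *
s=telemetry.get_state(); print(s['time'],s['position'],s['wrist_force'],s['gripper_width'])
M=R.from_quat(s['tcp_rot']).as_matrix(); print('tooly yaw',np.degrees(np.arctan2(M[1,1],M[0,1])),'tilt',M[:,2])
im,dp=optics.get_image('wrist'); np.savez('w2',im=im,dp=dp,pos=s['position'],rot=s['tcp_rot'])
cv2.imwrite('pics/w2.png',cv2.resize(im,(768,576))[:,:,::-1])
E
```

```text
3.75 [491.10383452 -59.61511725 221.57391123] [-0.48976354  0.03621197 -2.32205972] 25.196457194659025
tooly yaw -6.740483846818913 tilt [-1.71131930e-03 -1.49574971e-04 -9.99998525e-01]
```

View pics/w2.png

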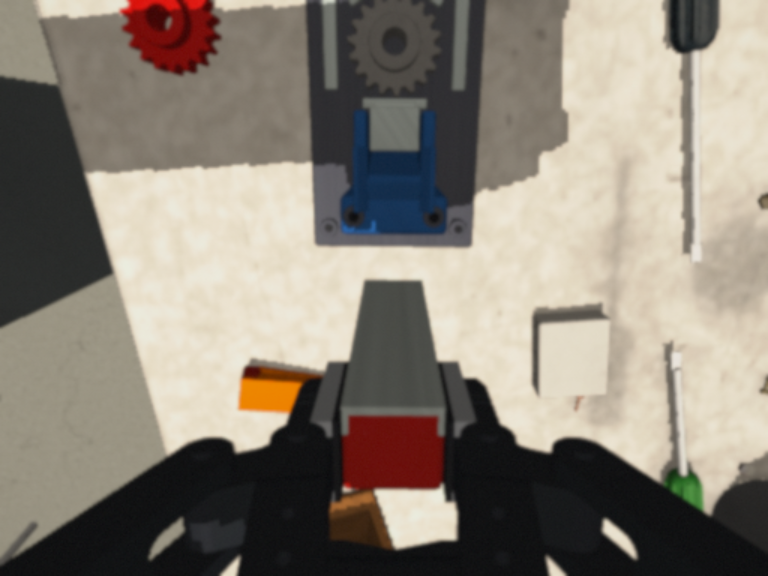

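Wrist view (768 wide): the wedge is held upright with its bottom edge at (393,281). The jaw top is at (396,130), the slot is the dark band at v 152–178, the guides are at u 355 and 435, and the pinion is at (394,40). I'll measure the slot and tip edges.

```bash
python3 - <<'E'
from h import *
z=np.load('w2.npz'); im,dp=z['im'],z['dp']; s=dict(position=z['pos'],tcp_rot=z['rot']); Z=s['position'][2]
M=R.from_quat(s['tcp_rot']).as_matrix(); g=im.astype(int).sum(2)
print('col prof',[(r,im[r,256:272].mean(0).astype(int).tolist(),int(np.median(dp[r,256:272]))) for r in range(64,128,2)])
print('row72',[(c,im[78:90,c].mean(0).astype(int).tolist()) for c in range(232,296,2)])
def f(n,uv,zz): 
    P=plane('wrist',uv,zz,s); print(n,P.round(1).tolist())
k=lambda *a:[[x/1.5-.17,y/1.5-.17] for x,y in a]
f('jaw edge ends',k((370,152),(421,152)),82)
f('block mouth edge',k((395,178)),82)
f('wedge tip edge',k((364,281),(422,281)),Z-77.6)
f('wedge top',k((345,412),(442,410),(440,487),(343,487)),Z+32.4)
f('pinion',k((394,40)),40)
m=np.zeros(im.shape[:2],bool); m[280:320,235:288]=1
P=depthpts('wrist',np.argwhere(m)[:,::-1],dp,s); print('top depth-z rel TCP',np.percentile(P[:,2]-Z,[10,50,90]))
q=np.array([[x,y] for x in range(246,279,4) for y in (190,200,210,220,230,240,250,260)]); P=depthpts('wrist',q,dp,s)
A=np.c_[P[:,[0,2]],np.ones(len(P))]; co=np.linalg.lstsq(A,P[:,1],rcond=None)[0]; print('upright face y=a x+b z+c',co)
E
```

```text
col prof [(64, [56, 56, 56], 329), (66, [103, 105, 100], 318), (68, [115, 117, 110], 317), (70, [116, 118, 111], 317), (72, [112, 115, 107], 266), (74, [114, 116, 109], 266), (76, [113, 116, 109], 267), (78, [113, 116, 109], 267), (80, [113, 115, 108], 268), (82, [113, 116, 108], 268), (84, [113, 115, 108], 269), (86, [112, 115, 108], 269), (88, [112, 115, 107], 270), (90, [112, 115, 107], 270), (92, [112, 114, 107], 270), (94, [111, 114, 107], 271), (96, [111, 113, 106], 271), (98, [107, 110, 103], 272), (100, [71, 76, 79], 334), (102, [22, 41, 64], 326), (104, [18, 39, 64], 318), (106, [17, 38, 64], 310), (108, [17, 39, 64], 302), (110, [17, 39, 64], 295), (112, [17, 39, 64], 288), (114, [17, 38, 64], 282), (116, [18, 42, 70], 276), (118, [21, 49, 81], 276), (120, [22, 49, 80], 273), (122, [20, 46, 76], 273), (124, [20, 45, 73], 275), (126, [19, 44, 73], 276)]
row72 [(232, [45, 44, 47]), (234, [43, 44, 49]), (236, [27, 45, 71]), (238, [23, 51, 84]), (240, [23, 52, 85]), (242, [22, 50, 83]), (244, [18, 37, 59]), (246, [64, 69, 71]), (248, [109, 112, 105]), (250, [113, 115, 108]), (2
[... 208 characters left out ...]
08]), (270, [112, 114, 107]), (272, [111, 114, 106]), (274, [111, 114, 106]), (276, [112, 114, 107]), (278, [98, 101, 96]), (280, [38, 46, 57]), (282, [19, 43, 71]), (284, [21, 51, 84]), (286, [22, 52, 85]), (288, [23, 51, 83]), (290, [36, 45, 62]), (292, [46, 46, 49]), (294, [48, 47, 50])]
jaw edge ends [[486.2, 6.4, 82.0], [513.0, 3.3, 82.0]]
block mouth edge [[497.8, -8.5, 82.0]]
wedge tip edge [[479.2, -46.7, 144.0], [504.9, -49.7, 144.0]]
wedge top [[480.3, -49.0, 254.0], [503.6, -51.2, 254.0], [501.1, -72.8, 254.0], [476.8, -69.9, 254.0]]
pinion [[505.9, 64.6, 40.0]]
top depth-z rel TCP [31.2663127  31.99083689 32.73023564]
upright face y=a x+b z+c [-0.12402581 -0.01757777 16.05717286]
```

Call:
jog_arm --moves '[0,0,-0.0007,0.03,0.209,0,1,0,0,-0.0007,0.03,0.209,0,1,0,0,-0.0007,0.03,0.209,-0.1,1,0,0,-0.0007,0.03,0.209,-0.185,1,0,0,-0.0007,0.03,0.209,-0.185,1,0,0,-0.0007,0.03,0.209,-0.185,1]'

```text
time: 4.4
position: [499.1, -7.9, 176.4]
tcp_rot: [0.749, 0.662, -0.0, -0.0]
wrist_force: [0.1, -0.0, -2.0]
gripper_width: 25.1
grip_force: 60.1
```

```bash
python3 - <<'E'
from h import *
s=telemetry.get_state(); print(s['time'],s['position'],s['wrist_force'],s['gripper_width'])
im,dp=optics.get_image('wrist'); np.savez('w3',im=im,dp=dp,pos=s['position'],rot=s['tcp_rot'])
c=im[110:310,180:350]
cv2.imwrite('pics/w3.png',cv2.resize(c,None,fx=3,fy=3,interpolation=cv2.INTER_CUBIC)[:,:,::-1])
E
```

```text
4.4 [499.05404865  -7.90518293 176.415236  ] [ 0.14603111 -0.03032947 -1.99988886] 25.13762199435145
```

View pics/w3.png

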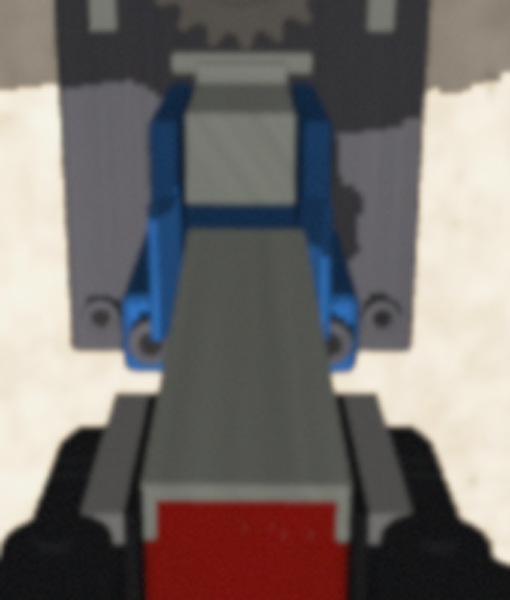

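Wrist crop: the tip edge spans (187–307, 228) and the jaw edge (184–297, 205), so the tip is just above the slot.

```bash
python3 - <<'E'
from h import *
z=np.load('w3.npz'); s=dict(position=z['pos'],tcp_rot=z['rot']); Z=s['position'][2]
k=lambda *a:[[180+x/3-.33,110+y/3-.33] for x,y in a]
t=plane('wrist',k((187,229),(307,229)),Z-78,s); j=plane('wrist',k((184,205),(297,205)),82,s)
g=plane('wrist',k((153,205),(182,205),(302,205),(331,205)),88,s)
print(t.round(1).tolist(),j.round(1).tolist(),g.round(1).tolist())
ex=np.array([np.cos(np.radians(-7)),np.sin(np.radians(-7))]); ey=np.array([-ex[1],ex[0]])
d=(t-j).mean(0)[:2]; print('tip edge - jaw edge: x',d@ex,'y',d@ey, 'lens',np.linalg.norm(t[1]-t[0]),np.linalg.norm(j[1]-j[0]))
E
```

```text
[[487.1, 5.8, 98.4], [513.6, 2.5, 98.4]] [[485.7, 7.4, 82.0], [512.3, 4.1, 82.0]] [[479.1, 9.7, 88.0], [485.7, 8.9, 88.0], [513.4, 5.5, 88.0], [520.0, 4.7, 88.0]]
tip edge - jaw edge: x 1.52722052171287 y -1.4054080010325287 lens 26.75431541453257 26.876115718126773
```

Call:
jog_arm --moves '[0,0,0,-0.005,-0.002,0,1,0,0,0,-0.005,-0.002,-0.04,1,0,0,0,-0.005,-0.002,-0.07,1,0,0,0,-0.005,-0.002,-0.1,1,0,0,0,-0.005,-0.002,-0.12,1,0,0,0,-0.005,-0.002,-0.12,1]'

```text
time: 5.05
position: [497.4, -7.3, 145.3]
tcp_rot: [0.749, 0.663, -0.001, -0.001]
wrist_force: [0.3, -0.4, -3.2]
gripper_width: 25.0
grip_force: 60.4
```

Call:
jog_arm --moves '[0,0,0,0,0,-0.03,1,0,0,0,0,0,-0.04,1,0,0,0,0,0,-0.05,1,0,0,0,0,0,-0.05,1]'

```text
time: 5.45
position: [498.3, -6.7, 133.7]
tcp_rot: [0.749, 0.663, 0.0, -0.0]
wrist_force: [2.0, 3.6, -5.3]
gripper_width: 25.2
grip_force: 60.1
```

Call:
jog_arm --moves '[0,0,0,0,0.001,-0.012,1,0,0,0,0,0.001,-0.012,1,0,0,0,0,0.001,-0.012,0.4,0,0,0,0,0.001,-0.012,-0.2,0,0,0,0,0.001,-0.012,-0.2,0,0,0,0,0.001,-0.012,-0.2]' --grip_force 20

```text
time: 6.05
position: [497.9, -7.7, 130.8]
tcp_rot: [0.749, 0.662, -0.0, 0.0]
wrist_force: [0.4, -0.0, -0.7]
gripper_width: 51.1
grip_force: 0.0
```

Call:
jog_arm --moves '[0,0,0,0,0,0.08,-0.2,0,0,0,0,0,0.2,-0.2,0,0,0,0,0,0.3,0.2,0,0,0,0,0,0.3,1,0,0,0,0,0,0.3,1,0,0,0,0,0,0.3,1,0,0,0,0,0,0.3,1]'

```text
time: 6.75
position: [497.4, -7.2, 204.8]
tcp_rot: [0.749, 0.663, -0.001, -0.001]
wrist_force: [-0.5, 0.4, -0.2]
gripper_width: -0.0
grip_force: 0.0
```

```bash
python3 - <<'E'
from h import *
s=telemetry.get_state(); print(s['time'],s['position'],s['wrist_force'],s['gripper_width'])
im,dp=optics.get_image('wrist'); np.savez('w4',im=im,dp=dp,pos=s['position'],rot=s['tcp_rot'])
cv2.imwrite('pics/w4.png',im[:,:,::-1])
hsv=cv2.cvtColor(im,cv2.COLOR_RGB2HSV); red=(((hsv[...,0]<6)|(hsv[...,0]>172))&(hsv[...,1]>150)).astype(np.uint8); red[:100,:180]=0
n,l,stt,c=cv2.connectedComponentsWithStats(red); i=1+np.argmax(stt[1:,4]); print(stt[i],c[i]); P=depthpts('wrist',[c[i]],dp,s);print(P)
m=np.argwhere(l==i)[:,::-1]; Q=depthpts('wrist',m,dp,s); print(np.percentile(Q,[2,50,98],axis=0).round(1))
E
```

```text
6.75 [497.41799856  -7.18906982 204.78590883] [-0.51428038  0.39752016 -0.24162442] -0.02718411043717753
[ 242  199   42   32 1256] [262.9522293  214.92993631]
[[497.92882678  -5.31227518 154.91983319]]
[[486.  -15.1 153.6]
 [498.   -5.3 154.8]
 [509.2   4.8 156.1]]
```

View pics/w4.png

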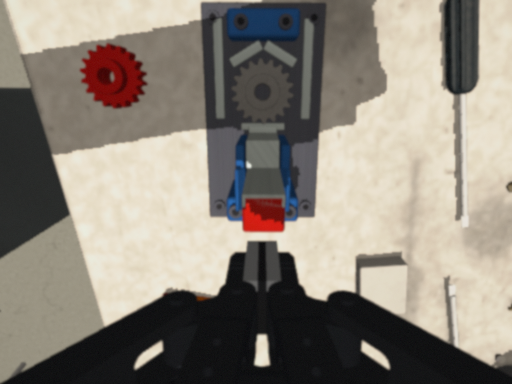

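The wedge stands in the slot, with its top at (263,215) and z≈155, so the tip is about 45 mm above the bench. The fingers are shut above it, so now I'll push down gently.

Call:
jog_arm --moves '[0,0,0,0.002,0.006,-0.12,1,0,0,0,0.002,0.006,-0.17,1,0,0,0,0.002,0.006,-0.18,1,0,0,0,0.002,0.006,-0.19,1]'

```text
time: 7.2
position: [498.5, -5.5, 158.3]
tcp_rot: [0.749, 0.663, -0.0, -0.0]
wrist_force: [0.0, 0.4, -0.0]
gripper_width: 0.0
grip_force: 0.0
```

Call:
jog_arm --moves '[0,0,0,0,0,-0.004,1,0,0,0,0,0,-0.008,1]'

```text
time: 7.4
position: [499.0, -5.5, 157.0]
tcp_rot: [0.749, 0.663, 0.0, 0.0]
wrist_force: [-0.3, 0.3, -0.3]
gripper_width: 0.1
grip_force: 0.0
```

Call:
jog_arm --moves '[0,0,0,0,0,-0.004,1,0,0,0,0,0,-0.008,1]'

```text
time: 7.6
position: [498.7, -5.6, 154.6]
tcp_rot: [0.749, 0.663, 0.0, 0.0]
wrist_force: [-0.2, 0.3, 3.3]
gripper_width: 0.2
grip_force: 1.4
```

Call:
jog_arm --moves '[0,0,0,0,0,-0.004,1,0,0,0,0,0,-0.008,1]'

```text
time: 7.8
position: [498.8, -5.3, 152.6]
tcp_rot: [0.749, 0.663, 0.0, 0.0]
wrist_force: [-1.0, 1.6, 3.0]
gripper_width: 0.0
grip_force: 1.3
```

Call:
jog_arm --moves '[0,0,0,0,0,-0.004,1,0,0,0,0,0,-0.008,1]'

```text
time: 8.0
position: [498.8, -5.2, 150.5]
tcp_rot: [0.749, 0.663, 0.0, 0.0]
wrist_force: [-0.0, 3.1, 3.1]
gripper_width: 0.2
grip_force: 1.6
```

Call:
jog_arm --moves '[0,0,0,0,0.001,-0.004,1,0,0,0,0,0.002,-0.008,1]'

```text
time: 8.2
position: [498.7, -4.8, 148.4]
tcp_rot: [0.749, 0.663, 0.0, -0.0]
wrist_force: [-0.3, 2.0, 3.1]
gripper_width: -0.2
grip_force: 1.7
```

Call:
jog_arm --moves '[0,0,0,0,0.001,-0.004,1,0,0,0,0,0.002,-0.008,1]'

```text
time: 8.4
position: [498.6, -4.4, 146.3]
tcp_rot: [0.749, 0.663, 0.0, -0.0]
wrist_force: [0.4, 2.7, 3.3]
gripper_width: 0.1
grip_force: 1.7
```

Call:
jog_arm --moves '[0,0,0,0,0.001,-0.004,1,0,0,0,0,0.002,-0.008,1]'

```text
time: 8.6
position: [498.5, -4.0, 144.2]
tcp_rot: [0.749, 0.663, -0.0, -0.0]
wrist_force: [0.8, 3.2, 3.4]
gripper_width: -0.3
grip_force: 1.7
```

Call:
jog_arm --moves '[0,0,0,0,0.0007,-0.004,1]'

```text
time: 8.7
position: [498.5, -3.8, 143.2]
tcp_rot: [0.749, 0.663, 0.0, -0.0]
wrist_force: [0.3, 4.5, 3.9]
gripper_width: 0.3
grip_force: 1.7
```

Call:
jog_arm --moves '[0,0,0,0,0.0007,-0.004,1]'

```text
time: 8.8
position: [498.5, -3.6, 142.2]
tcp_rot: [0.749, 0.663, 0.0, -0.0]
wrist_force: [0.9, 2.9, 4.2]
gripper_width: -0.2
grip_force: 1.8
```

Call:
jog_arm --moves '[0,0,0,0,0.0007,-0.004,1]'

```text
time: 8.9
position: [498.5, -3.4, 141.2]
tcp_rot: [0.749, 0.663, 0.0, -0.0]
wrist_force: [0.5, 3.0, 4.1]
gripper_width: -0.0
grip_force: 1.8
```

Call:
jog_arm --moves '[0,0,0,0,0.0007,-0.004,1]'

```text
time: 9.0
position: [498.5, -3.3, 140.2]
tcp_rot: [0.749, 0.663, 0.0, -0.0]
wrist_force: [0.4, 2.4, 4.7]
gripper_width: 0.2
grip_force: 1.8
```

Call:
jog_arm --moves '[0,0,0,0,0.0007,-0.004,1]'

```text
time: 9.1
position: [498.5, -3.1, 139.2]
tcp_rot: [0.749, 0.663, 0.0, -0.0]
wrist_force: [-0.0, 3.1, 4.4]
gripper_width: 0.1
grip_force: 1.8
```

Call:
jog_arm --moves '[0,0,0,0,0.0007,-0.004,1]'

```text
time: 9.2
position: [498.5, -2.9, 138.2]
tcp_rot: [0.749, 0.663, 0.0, -0.0]
wrist_force: [0.6, 2.6, 4.4]
gripper_width: 0.2
grip_force: 1.9
```

Call:
jog_arm --moves '[0,0,0,0,0.0007,-0.004,1]'

```text
time: 9.3
position: [498.5, -2.7, 137.2]
tcp_rot: [0.749, 0.663, 0.0, -0.0]
wrist_force: [-0.5, 2.7, 2.8]
gripper_width: 0.2
grip_force: 1.9
```

Call:
jog_arm --moves '[0,0,0,0,0.0007,-0.004,1]'

```text
time: 9.4
position: [498.6, -2.6, 136.2]
tcp_rot: [0.749, 0.663, 0.0, -0.0]
wrist_force: [0.5, 3.4, 4.5]
gripper_width: 0.1
grip_force: 1.9
```

Call:
jog_arm --moves '[0,0,0,0,0.0007,-0.004,1]'

```text
time: 9.5
position: [498.5, -2.4, 135.3]
tcp_rot: [0.749, 0.663, 0.0, -0.0]
wrist_force: [0.2, 2.8, 2.9]
gripper_width: -0.1
grip_force: 1.9
```

Call:
jog_arm --moves '[0,0,0,0,0.0007,-0.004,1]'

```text
time: 9.6
position: [498.5, -2.2, 134.2]
tcp_rot: [0.749, 0.663, 0.0, -0.0]
wrist_force: [-0.0, 3.0, 4.0]
gripper_width: 0.2
grip_force: 1.9
```

Call:
jog_arm --moves '[0,0,0,0,0.0007,-0.004,1]'

```text
time: 9.7
position: [498.6, -2.0, 133.3]
tcp_rot: [0.749, 0.663, 0.0, -0.0]
wrist_force: [0.4, 3.1, 4.2]
gripper_width: 0.3
grip_force: 2.3
```

Call:
jog_arm --moves '[0,0,0,0,0.0007,-0.004,1]'

```text
time: 9.8
position: [498.7, -1.9, 132.4]
tcp_rot: [0.749, 0.663, 0.0, 0.0]
wrist_force: [0.9, 3.0, 6.8]
gripper_width: 0.1
grip_force: 3.2
```

Force is starting to rise.

Call:
jog_arm --moves '[0,0,0,0,0.0004,-0.002,1,0,0,0,0,0.0004,-0.002,1]'

```text
time: 10.0
position: [498.8, -1.8, 132.0]
tcp_rot: [0.749, 0.663, 0.0, 0.0]
wrist_force: [0.1, 2.8, 5.6]
gripper_width: -0.1
grip_force: 2.7
```

Call:
jog_arm --moves '[0,0,0,0,0.0004,-0.002,1,0,0,0,0,0.0004,-0.002,1]'

```text
time: 10.2
position: [498.9, -1.8, 131.7]
tcp_rot: [0.749, 0.663, 0.0, 0.0]
wrist_force: [0.1, 2.2, 6.4]
gripper_width: 0.1
grip_force: 3.4
```

Call:
jog_arm --moves '[0,0,0,0,0.0004,-0.002,1,0,0,0,0,0.0004,-0.002,1]'

```text
time: 10.4
position: [499.0, -1.8, 131.3]
tcp_rot: [0.749, 0.663, 0.0, 0.0]
wrist_force: [0.6, 0.9, 7.9]
gripper_width: 0.1
grip_force: 4.0
```

Call:
jog_arm --moves '[0,0,0,0,0.0004,-0.002,1,0,0,0,0,0.0004,-0.002,1]'

```text
time: 10.6
position: [499.2, -1.7, 131.0]
tcp_rot: [0.749, 0.663, 0.0, 0.001]
wrist_force: [0.0, 1.7, 9.3]
gripper_width: 0.3
grip_force: 4.6
```

Call:
jog_arm --moves '[0,0,0,0,0.0004,-0.002,1,0,0,0,0,0.0004,-0.002,1]'

```text
time: 10.8
position: [499.3, -1.7, 130.7]
tcp_rot: [0.749, 0.663, 0.0, 0.001]
wrist_force: [0.0, 2.0, 11.0]
gripper_width: -0.1
grip_force: 5.3
```

Call:
jog_arm --moves '[0,0,0,0,0,-0.002,1,0,0,0,0,0,-0.002,1]'

```text
time: 11.0
position: [499.5, -1.6, 130.4]
tcp_rot: [0.749, 0.663, 0.001, 0.001]
wrist_force: [0.0, 1.8, 12.4]
gripper_width: -0.1
grip_force: 6.1
```

Call:
jog_arm --moves '[0,0,0,0,0,-0.002,1,0,0,0,0,0,-0.002,1]'

```text
time: 11.2
position: [499.6, -1.6, 130.1]
tcp_rot: [0.749, 0.663, 0.001, 0.001]
wrist_force: [-0.7, 1.9, 13.7]
gripper_width: 0.1
grip_force: 6.8
```

Call:
jog_arm --moves '[0,0,0,0,0,-0.002,1,0,0,0,0,0,-0.002,1]'

```text
time: 11.4
position: [499.8, -1.6, 129.8]
tcp_rot: [0.749, 0.663, 0.001, 0.001]
wrist_force: [-1.2, 2.2, 15.9]
gripper_width: 0.0
grip_force: 7.6
```

Call:
jog_arm --moves '[0,0,0,0,0,-0.002,1,0,0,0,0,0,-0.003,1,0,0,0,0,0,-0.003,1]'

```text
time: 11.7
position: [500.0, -1.6, 129.4]
tcp_rot: [0.749, 0.663, 0.001, 0.001]
wrist_force: [-1.0, 2.1, 18.5]
gripper_width: -0.4
grip_force: 9.0
```

Call:
jog_arm --moves '[0,0,0,0,0,0.01,1,0,0,0,0,0,0.03,1,0,0,0,0,0,0.15,1,0,0,0,0,0,0.3,1,0,0,0,0,0,0.3,1,0,0,0,0,0,0.3,1]'

```text
time: 12.3
position: [498.5, -2.0, 202.8]
tcp_rot: [0.749, 0.662, -0.0, 0.0]
wrist_force: [-1.1, -0.4, -0.5]
gripper_width: -0.1
grip_force: 0.0
```

```bash
python3 - <<'E'
from h import *
s=telemetry.get_state(); print(s['time'],s['position'],s['wrist_force'])
im,dp=optics.get_image('wrist')
c=im[60:310,160:370]
cv2.imwrite('pics/w5.png',cv2.resize(c,None,fx=2.4,fy=2.4,interpolation=cv2.INTER_CUBIC)[:,:,::-1])
hsv=cv2.cvtColor(im,cv2.COLOR_RGB2HSV); red=(((hsv[...,0]<6)|(hsv[...,0]>172))&(hsv[...,1]>150)).astype(np.uint8); red[:180]=0
m=np.argwhere(red)[:,::-1]; Q=depthpts('wrist',m,dp,s); print(np.percentile(Q,[5,50,95],axis=0).round(1))
E
```

```text
12.3 [498.53635044  -1.96394262 202.80177251] [-1.07221393 -0.35641352 -0.51766258]
[[488.4 -10.9 128.6]
 [499.3  -1.6 129.7]
 [509.7   8.  130.7]]
```

View pics/w5.png

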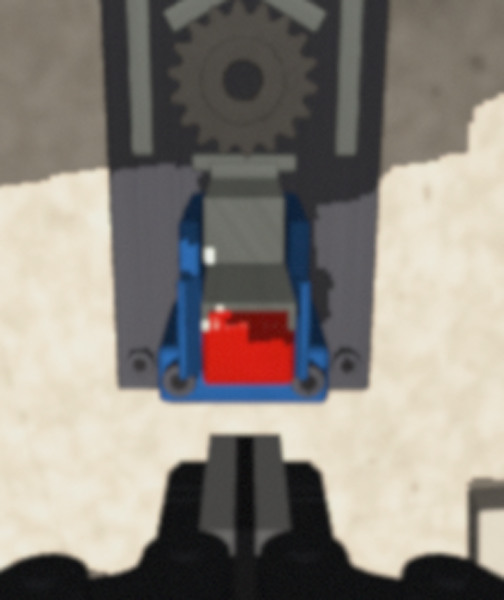

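Wrist crop: the wedge is upright between the guides with its red top at (248,345). The jaw plate is against the pinion, which lies flat and centred at (242,78). It was tight at 18.5 N and the arm is clear, so I'll hand in.

```bash
python3 -c "
from plant import arm; print(arm.job_done())"
```

```text
the job is handed in; nothing more can be done
None
```

The job is handed in: the wedge is upright in the slot, pushed down to 18.5 N with its tip about 7.5 mm above the plate, the jaw is against the flat, centred pinion and the arm is clear; no verdict came back, and the jaw's grip on the pinion could not be measured directly.

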